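# Sweep the ebony slices into the catch fence

## Task

Before the buffing motor is used, clear the bench: sweep the three loose black ebony slices along the bench top with your fingertips until each lies wholly inside the three-sided wooden fence, past its open mouth. Push them only, do not pick them up; leave the brass end pin, the pumice stone and everything else where they are, and do not touch the motor.

Things in the scene. Friction and masses are not known exactly. Their poses are not given: they have to be found in the camera images.
- slice_a_center (a point): First slice of ebony dowel: a near-black disc 30 mm in diameter and 16 mm thick, about 13 g, lying flat and loose on the bench; the point is its centre, 8 mm above the bench. It slides when pushed and does not roll while flat.
- slice_a: The same disc as slice_a_center; this origin is the centre of its underside.
- slice_b_center (a point): Second slice of ebony dowel: a near-black disc 30 mm in diameter and 16 mm thick, about 13 g, lying flat and loose on the bench; the point is its centre, 8 mm above the bench. It slides when pushed and does not roll while flat.
- slice_b: The same disc as slice_b_center; this origin is the centre of its underside.
- slice_c_center (a point): Third slice of ebony dowel: a near-black disc 30 mm in diameter and 16 mm thick, about 13 g, lying flat and loose on the bench; the point is its centre, 8 mm above the bench. It slides when pushed and does not roll while flat.
- slice_c: The same disc as slice_c_center; this origin is the centre of its underside.
- fence: Fixed three-sided wooden catch fence, thin yellow floor flush with the bench (no step). Origin: on the bench, middle of the open mouth. x points from the mouth inwards, y along the mouth. Inside: 200 mm wide (y -100 to 100 mm), 100 mm deep (x 0 to 100 mm); outside that, side and back walls 10 mm thick, 25 mm high. The side walls end at the mouth line.
- end_pin: Polished brass end pin standing loose on its 24 mm wide foot, 42 mm tall; origin under its centre. Bystander.
- pumice: Loose round grey pumice stone, 44 mm in diameter, 24 mm high; origin under its centre. Bystander.
- headstock: Loose cedar headstock offcut, a flat board 18 mm high: a 85 x 60 mm head centred on the origin and a 36 mm wide neck stub that ends 85 mm from the origin on -x. Bystander.
- jar: Green glass jar of ebony dowels, 68 mm in diameter, 125 mm high over the dowels; origin under its centre. Bystander.
- tin: Red polish tin, 60 mm in diameter, 55 mm high; origin under its centre. Bystander.
- driver: Screwdriver, about 200 mm long, lying loose at the left of the bench, handle to its -x. Bystander.
- motor: Fixed buffing motor, grey base 130 x 200 mm (x, y) with a red rocker switch on its -x face, and a cloth-coloured wheel of 110 mm diameter at its +y end; 150 mm high over all; origin under the centre of the base. Bystander.

How it is judged:
By the outcome, as a careful person would: the job done as asked, in the order asked, and still so for the second after the job is handed in, with the robot touching nothing.
It also fails if it takes over 64 s, if anything falls off the work surface, if the arm or the gripper's body presses on something with over 40 N, if the wrist force passes 120 N, or if a joint passes its speed limit or range.

## Robot

A 6-joint arm with a two-finger parallel gripper is mounted at the origin on the work surface. World frame = base frame: x ahead of the robot, y to its left, z up, the work surface at z = 0. Lengths are in m, angles in rad, forces in N, time in s.
With the tool pointing down it reaches from about 0.425 to 0.95 m from the base axis. Payload 3.5 kg.
Tool frame: the origin (TCP) lies at the very end of the fingers, on their centre line; the grasp point (between the pads) lies 19 mm behind it (ctrl.pinch_z is the distance from the TCP to the grasp point, in m); z points along the fingers, y is the line along which they close (so a half turn about z gives the same grasp; the last joint's range is limited). The gripper opens to 85 mm and grips with 20 to 120 N. Pads are 22 mm wide; open, the fingers measure 114 mm over their backs; the gripper's body (76 mm by 85 mm) begins 54 mm behind the grasp point. The pads swing forward as they close: fully open they stand 13 mm farther back than shut.
Start: joints at [1.12, 0.286, 1.577, -0, 1.279, -0.15], TCP at [0.2, 0.645, 0.231] pointing down, gripper open.
Joint ranges: [-2.77, 2.77], [-0.9, 2.22], [0.21, 2.48], [-1.53, 4.67], [0.24, 2.81], [-2.84, 2.84]. Speed limits (rad/s): [2.79, 2.79, 3.14, 3.14, 3.14, 3.14].

## Interface

Orientations are given as a unit quaternion [x, y, z, w].
In Python, from plant import ctrl gives the robot as it stands. The module is installed in compiled form; this text tells all that it offers.
- The arm moves only by the shell command python3 -m crank 'ROWS' [OPENING] [FORCE]. ROWS is JSON, a list of rows, each a list of 6 numbers: the shift along the tool's x, y, z in cm, then the turn, a rotation vector about the tool's x, y, z in rad. In form: [[tx, ty, tz, rx, ry, rz], ...]. A call has 1 to 10 rows; each row is the pose to reach, as a shift and turn from the pose commanded when the call began, along the tool's axes at that moment; what a row does not reach only later rows make up. A row lasts 1/10 s, in which the tool goes at most 50 mm and 8.59 degrees, less where a joint would pass 70% of its speed; a pose out of reach is approached as far as the arm can. A call with a gripper value outside its range is refused whole. OPENING is the opening, from 0 (shut) to 1 (fully open), set as the call begins (- or left out, the last holds). The fingers move at their own pace and stop on an object; FORCE is the grip in N (left out, the last holds). Time passes only in rows, so rows that repeat a pose let the fingers close. It gives the time, the measured TCP pose, the force, the opening and the grip force at its end, in the units of the state.
- ctrl.get_state(): the state, without advancing time (a new reading comes with each control period).
- ctrl.read_camera(name): name is "scene" or "top"; returns (picture, depth): 384x512x3 uint8, blue, green, red; 384x512 float32, m along the optical axis (not along the pixel's ray), 0 where there is no reading.
- ctrl.camera_info(name): a dict with "K" (3x3 intrinsics, pixels), "origin" and "orientation" of the camera in the world. Camera axes: x right, y down, z forward; pixel columns grow to the right and rows downward; lengths in m; the calibration is good to about 2 mm. A picture is of the moment at which its call begins. camera_info takes no time and is no camera call.
- ctrl.sign_off(): hands the job in; it is judged then, once.
The state is a dict: "time": time; "qpos": joint angles; "dq": joint speeds; "joint_efforts": joint torques, N m; "eef_pos": TCP position; "tcp_rot": TCP orientation; "contact_force": force on the tool from outside, world axes, zero at the start; "wrist_torque": the same for the moment, N m; "opening": opening from 0.0 (shut) to 1.0 (fully open); "finger_force": force on a finger pad.
Only numpy, scipy, OpenCV 4.12 (cv2) and the standard library are available. Lean on these libraries where they do the work, as an engineer would, in place of code of your own. Each camera call takes 0.05 s, during which the arm holds its last target. There are 200 camera calls.

## Working session

There is one attempt and no reset: what is moved stays moved. The work goes in short steps, Python scripts to look and compute and a shell command to move; the robot and the scene stay as the last step left them, time stands still between calls to the robot, and variables do not carry over. Pictures are saved under pics/ and viewed, at most 10 in all, crops included, and the job is handed in when it is done.

```bash
mkdir -p pics; cat > h.py <<'E'
import numpy as np, cv2
from plant import ctrl
from scipy.spatial.transform import Rotation as R
def ray_plane(name,uv,z):
    i=ctrl.camera_info(name);K=np.array(i["K"]);o=np.array(i["origin"]);M=np.array(i["orientation"])
    M=R.from_quat(M).as_matrix() if M.size==4 else M.reshape(3,3)
    uv=np.atleast_2d(np.array(uv,float))
    d=np.c_[uv,np.ones(len(uv))]@np.linalg.inv(K).T@M.T
    return o+d*((z-o[2])/d[:,2])[:,None]
E
python3 - <<'E'
from h import *
for n in("top","scene"):
    p,d=ctrl.read_camera(n);cv2.imwrite(f"pics/{n}0.png",p);np.save(n+"0d.npy",d)
    print(n,ctrl.camera_info(n))
s=ctrl.get_state();print(s)
E
```

```text
top {'K': array([[440.09889499,   0.        , 252.00368531],
       [  0.        , 440.09889499, 192.60329511],
       [  0.        ,   0.        ,   1.        ]]), 'origin': array([0.31519544, 0.00159025, 1.21400474]), 'orientation': array([ 0.71045277, -0.69685307,  0.07000064, -0.06893894])}
scene {'K': array([[406.41262219,   0.        , 252.3945711 ],
       [  0.        , 406.41262219, 192.24164462],
       [  0.        ,   0.        ,   1.        ]]), 'origin': array([1.26904264, 0.21739916, 0.87677904]), 'orientation': array([ 0.5552719 ,  0.75313442, -0.28493273, -0.20802643])}
{'time': 0.1, 'qpos': array([ 1.11998940e+00,  2.87113978e-01,  1.57799561e+00, -3.22991584e-06,
        1.27862101e+00, -1.49986988e-01]), 'dq': array([-2.05160095e-03, -2.44824370e-03, -3.31910385e-03, -6.37992573e-05,
       -4.32391641e-04, -1.88525319e-03]), 'joint_efforts': array([ 1.16734886e-03, -4.07296407e+01, -2.93700850e+01, -1.79825574e-04,
        3.41504208e-03, -8.77277301e-06]), 'eef_pos': array([0.19971172, 0.64416819, 0.23007985]), 'tcp_rot': array([ 1.49842938e-01,  9.88709235e-01, -1.02156271e-03, -3.14832255e-04]), 'contact_force': array([ 0.32262655, -0.75107124,  0.04754431]), 'wrist_torque': array([-0.0245006 ,  0.00267281,  0.01836862]), 'finger_force': 0.0, 'opening': 0.9955349282074514}
```

View pics/top0.png

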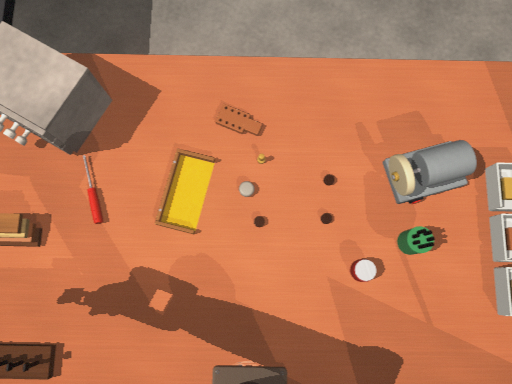

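View pics/scene0.png

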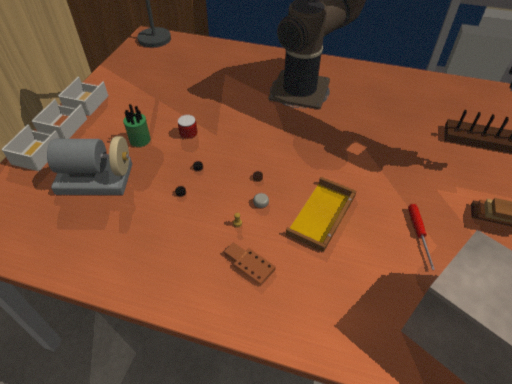

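The top view shows slices at about (260,221), (329,180) and (327,218). The fence is around (188,192), with its mouth facing right. The pumice at (247,189) and the pin at (262,158) stand in front of the mouth, with the headstock at (238,118), the tin at (364,270) and the motor at the right. The scene view agrees.

```bash
cat > m.py <<'E'
from h import *
import sys
def slices(p, box=(95,245,120,345)):
    # black discs: dark pixels; top face at 16 mm; outline centroid ~ use z 0.012
    g=p.max(2); m=(g<75).astype(np.uint8); r0,r1,c0,c1=box
    k=np.zeros_like(m);k[r0:r1,c0:c1]=m[r0:r1,c0:c1]
    n,l,s,c=cv2.connectedComponentsWithStats(k)
    return [(c[i],s[i,4],ray_plane("top",c[i],.012)[0][:2]) for i in range(1,n) if s[i,4]>25]
E
python3 - <<'E'
from m import *
p=cv2.imread("pics/top0.png")
np.set_printoptions(precision=4,suppress=True)
for x in slices(p): print("dark",x)
hsv=cv2.cvtColor(p,cv2.COLOR_BGR2HSV)
def comp(m,z,nm):
    n,l,s,c=cv2.connectedComponentsWithStats(m.astype(np.uint8))
    for i in range(1,n):
        if s[i,4]>25: print(nm,c[i],s[i],ray_plane("top",c[i],z)[0][:2])
m=((hsv[...,0]>20)&(hsv[...,0]<35)&(hsv[...,1]>180)&(hsv[...,2]>100)); m[:140]=0;m[:,350:]=0
comp(m,0,"yellow")
cs=max(cv2.findContours(m.astype(np.uint8),0,2)[0],key=cv2.contourArea)
r=cv2.minAreaRect(cs);print(cv2.boxPoints(r));print(ray_plane("top",cv2.boxPoints(r),0)[:,:2])
m=(hsv[...,1]<70)&(hsv[...,2]>100);m[:150]=0;m[:,:220]=0;m[:,300:]=0;m[230:]=0
comp(m,.02,"pumice")
d=np.load("top0d.npy")
# height map crop for walls/bystanders
i=ctrl.camera_info("top");K=i["K"]
v,u=np.mgrid[0:384,0:512]
M=R.from_quat(i["orientation"]).as_matrix()
P=(np.dstack([(u-K[0,2])/K[0,0],(v-K[1,2])/K[1,1],np.ones_like(u)])*d[...,None])@M.T+i["origin"]
h=P[...,2]; 
for lo,hi,nm in((.017,.033,"low"),(.034,.2,"high"),(.008,.017,"lo2")):
    m=(h>lo)&(h<hi);m[:95]=0;m[285:]=0;m[:,:140]=0;m[:,480:]=0
    n,l,s,c=cv2.connectedComponentsWithStats(m.astype(np.uint8))
    for k in range(1,n):
        if s[k,4]>15:
            q=P[l==k]; print(nm,c[k],s[k],q.mean(0),q.min(0)[:2],q.max(0)[:2])
big=cv2.resize(p[100:290,140:440],None,fx=2.6,fy=2.6,interpolation=cv2.INTER_CUBIC);cv2.imwrite("pics/crop0.png",big)
E
```

```text
dark (array([328.9385, 179.6769]), np.int32(65), array([ 0.596 , -0.2128]))
dark (array([326.5091, 218.0727]), np.int32(55), array([ 0.4874, -0.2045]))
yellow [188.1617 191.5335] [ 164  156   50   74 2270] [0.5568 0.1817]
[[161.6985 220.3209]
 [180.1161 153.7342]
 [213.3995 162.9403]
 [194.9819 229.5269]]
[[0.4739 0.2512]
 [0.6666 0.2099]
 [0.6413 0.1137]
 [0.4501 0.1578]]
pumice [246.2086 188.4969] [239 182  15  14 163] [0.5646 0.0184]
low [237.876  119.6374] [216 104  47  31 637] [0.7653 0.0466 0.02  ] [ 0.7241 -0.0226] [0.8125 0.109 ]
low [176.6405 188.4641] [155 149  60  85 612] [0.5609 0.2099 0.0253] [0.4379 0.1096] [0.6735 0.2647]
low [392.7281 182.7368] [384 159  25  44 114] [ 0.588  -0.3869  0.0255] [ 0.5331 -0.425 ] [ 0.655  -0.3664]
low [329.587  178.7174] [325 174  10  11  46] [ 0.5971 -0.2134  0.0192] [ 0.5825 -0.226 ] [ 0.6108 -0.2007]
low [246.7989 188.1413] [239 181  16  16 184] [0.5648 0.0167 0.0238] [ 0.5432 -0.0033] [0.5851 0.0384]
low [444.     189.9444] [437 188  14   5  18] [ 0.5695 -0.5267  0.028 ] [ 0.5628 -0.5474] [ 0.5747 -0.5059]
low [415.5122 199.6585] [410
[... 1096 characters left out ...]
] [0.7354 0.0191 0.0132] [0.7295 0.0025] [0.7388 0.037 ]
lo2 [261.5862 160.0345] [258 157   8   7  29] [ 0.649  -0.0232  0.0129] [ 0.6415 -0.0329] [ 0.659  -0.0129]
lo2 [388.6667 178.2222] [386 171   6  16  18] [ 0.6035 -0.3805  0.0123] [ 0.5811 -0.3869] [ 0.6253 -0.3743]
lo2 [328.8095 180.1429] [324 174  11  11  42] [ 0.5941 -0.212   0.0144] [ 0.5829 -0.227 ] [ 0.6113 -0.1985]
lo2 [325.027  218.4324] [321 213  11  11  37] [ 0.4859 -0.1999  0.0147] [ 0.4737 -0.2159] [ 0.5007 -0.1892]
lo2 [258.86 220.72] [254 216  11  11  50] [ 0.476  -0.0182  0.0149] [ 0.4614 -0.0323] [ 0.4893 -0.0049]
lo2 [401.5294 248.2353] [398 242  11  12  17] [ 0.4086 -0.4072  0.0127] [ 0.3958 -0.4228] [ 0.4252 -0.3982]
```

View pics/crop0.png

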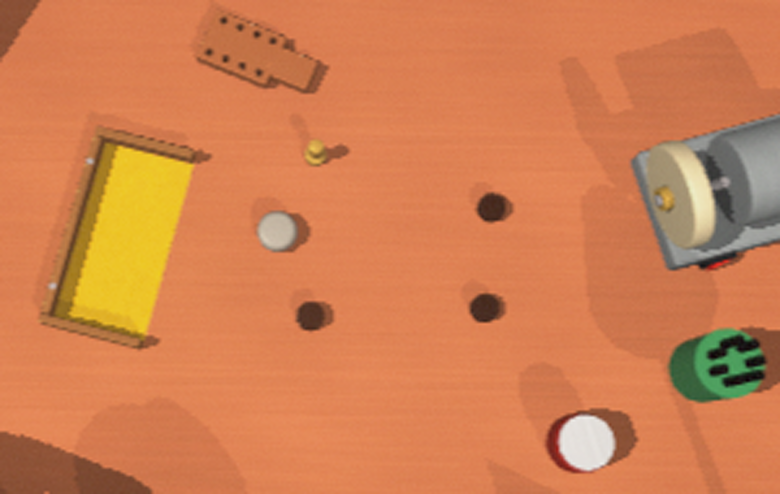

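Slices in world coordinates: A (0.596,-0.213), B (0.487,-0.204), C (0.474,-0.019). The mouth middle is near (0.544,0.136), with inward direction about (0.23,0.97). I'll cradle each disc between slightly opened fingertips and push along tool +x, passing on the robot side of the pumice.

```bash
cat > g.py <<'E'
import sys
from h import *
# args: x y z pushangle_deg(world, direction of tool x) ; prints the shift (cm) and turn in tool axes
def go(x,y,z,th,p=None,Rm=None):
    s=ctrl.get_state()
    p=s["eef_pos"] if p is None else p
    M=R.from_quat(s["tcp_rot"])
    a=np.radians(th); X=[np.cos(a),np.sin(a),0];Z=[0,0,-1]
    T=R.from_matrix(np.c_[X,np.cross(Z,X),Z])
    return np.round(np.r_[M.inv().apply(np.array([x,y,z])-p)*100,(M.inv()*T).as_rotvec()],2)
if __name__=="__main__":
    a=list(map(float,sys.argv[1:]))
    for i in range(0,len(a),4): print(a[i:i+4],go(*a[i:i+4]).tolist())
E
python3 g.py 0.43 0.4 0.2 125 0.46 0.1 0.15 85 0.4525 -0.064 0.08 64.6
```

```text
[0.43, 0.4, 0.2, 125.0] [-29.23, -16.49, 3.03, -0.0, 0.0, 0.66]
[0.46, 0.1, 0.15, 85.0] [-40.99, -44.24, 8.09, -0.0, 0.0, 1.36]
[0.4525, -0.064, 0.08, 64.6] [-45.13, -60.11, 15.12, -0.0, 0.0, 1.71]
```

```bash
python3 -m crank '[[-29.2,-16.5,3,0,0,0.66],[-29.2,-16.5,3,0,0,0.66],[-29.2,-16.5,3,0,0,0.66],[-29.2,-16.5,3,0,0,0.66],[-29.2,-16.5,3,0,0,0.66],[-29.2,-16.5,3,0,0,0.66],[-29.2,-16.5,3,0,0,0.66],[-29.2,-16.5,3,0,0,0.66],[-29.2,-16.5,3,0,0,0.66]]' 0.25 20; python3 g.py 0.46 0.1 0.15 85 0.4525 -0.064 0.08 64.6
```

```text
time: 1.0
eef_pos: [0.4301, 0.3999, 0.2008]
tcp_rot: [0.463, 0.886, -0.0, -0.0]
contact_force: [-0.1, -0.2, 0.5]
opening: 0.252
finger_force: 0.0
[0.46, 0.1, 0.15, 85.0] [-26.32, -14.67, 5.08, -0.0, -0.0, 0.7]
[0.4525, -0.064, 0.08, 64.6] [-39.36, -24.64, 12.09, -0.0, 0.0, 1.05]
```

```bash
python3 -m crank '[[-26.3,-14.7,5.1,0,0,0.7],[-26.3,-14.7,5.1,0,0,0.7],[-26.3,-14.7,5.1,0,0,0.7],[-26.3,-14.7,5.1,0,0,0.7],[-26.3,-14.7,5.1,0,0,0.7],[-39.4,-24.6,12.1,0,0,1.05],[-39.4,-24.6,12.1,0,0,1.05],[-39.4,-24.6,12.1,0,0,1.05],[-39.4,-24.6,12.1,0,0,1.05],[-39.4,-24.6,12.1,0,0,1.05]]'; python3 g.py 0.4525 -0.064 0.007 64.6 0.5685 0.18 0.007 64.6
```

```text
time: 2.0
eef_pos: [0.4536, -0.0643, 0.0795]
tcp_rot: [0.844, 0.536, -0.0, -0.0]
contact_force: [-0.3, 0.1, -0.7]
opening: 0.252
finger_force: 0.0
[0.4525, -0.064, 0.007, 64.6] [-0.02, -0.11, 7.25, -0.0, 0.0, 0.0]
[0.5685, 0.18, 0.007, 64.6] [27.0, -0.0, 7.25, -0.0, 0.0, 0.0]
```

```bash
python3 -m crank '[[0,-0.1,4,0,0,0],[0,-0.1,7.2,0,0,0],[0,-0.1,7.2,0,0,0],[1,-0.1,7.2,0,0,0],[2,0,7.2,0,0,0],[3,0,7.2,0,0,0],[4,0,7.2,0,0,0],[5.5,0,7.2,0,0,0],[7,0,7.2,0,0,0],[8.5,0,7.2,0,0,0]]' && python3 -m crank '[[2,0,0,0,0,0],[4,0,0,0,0,0],[6,0,0,0,0,0],[8,0,0,0,0,0],[10,0,0,0,0,0],[12,0,0,0,0,0],[14,0,0,0,0,0],[15.5,0,0,0,0,0],[17,0,0,0,0,0],[18,0,0,0,0,0]]'; python3 - <<'E'
from m import *
p,d=ctrl.read_camera("top");cv2.imwrite("pics/top1.png",p)
cv2.imwrite("pics/crop1.png",cv2.resize(p[100:290,140:440],None,fx=2.6,fy=2.6,interpolation=cv2.INTER_CUBIC))
E
```

```text
time: 3.0
eef_pos: [0.4913, 0.0149, 0.0093]
tcp_rot: [0.844, 0.536, 0.001, 0.001]
contact_force: [0.4, 0.1, 0.8]
opening: 0.247
finger_force: 0.1
time: 4.0
eef_pos: [0.5675, 0.1778, 0.0087]
tcp_rot: [0.844, 0.536, 0.0, 0.0]
contact_force: [-0.7, -1.1, 0.1]
opening: 0.248
finger_force: 0.1
```

View pics/crop1.png

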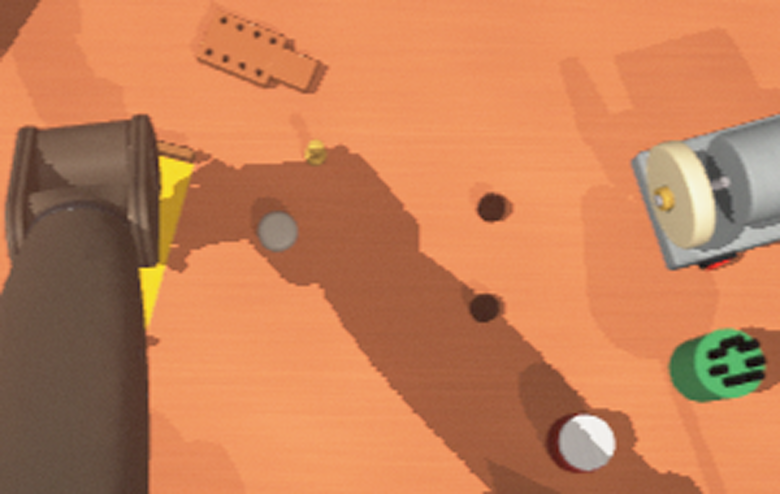

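C has left its old spot, and the arm now hides the fence; the pumice, the pin and the other two slices haven't moved. I'll retreat and go on to B.

```bash
python3 -m crank '[[-1.5,0,0,0,0,0],[-2,0,-3,0,0,0],[-2,0,-7,0,0,0],[-2,0,-9,0,0,0]]'; python3 g.py 0.52 -0.05 0.1 80 0.4855 -0.254 0.07 88.2
```

```text
time: 4.45
eef_pos: [0.5591, 0.1569, 0.1012]
tcp_rot: [0.845, 0.535, 0.001, 0.001]
contact_force: [0.4, -0.1, 0.6]
opening: 0.249
finger_force: 0.0
[0.52, -0.05, 0.1, 80.0] [-20.37, 5.3, 0.11, 0.0, -0.0, -0.27]
[0.4855, -0.254, 0.07, 88.2] [-40.3, 10.89, 3.1, 0.0, -0.0, -0.41]
```

```bash
python3 -m crank '[[-40.3,10.9,0.1,0,0,-0.41],[-40.3,10.9,0.1,0,0,-0.41],[-40.3,10.9,0.1,0,0,-0.41],[-40.3,10.9,0.1,0,0,-0.41],[-40.3,10.9,0.1,0,0,-0.41],[-40.3,10.9,0.1,0,0,-0.41],[-40.3,10.9,0.1,0,0,-0.41],[-40.3,10.9,0.1,0,0,-0.41],[-40.3,10.9,3,0,0,-0.41],[-40.3,10.9,3,0,0,-0.41]]'; python3 - <<'E'
from m import *
p,d=ctrl.read_camera("top");cv2.imwrite("pics/top2.png",p)
print(slices(p)); cv2.imwrite("pics/crop2.png",cv2.resize(p[100:290,140:440],None,fx=2.6,fy=2.6,interpolation=cv2.INTER_CUBIC))
E
python3 g.py 0.4855 -0.254 0.007 88.2 0.5 0.18 0.007 88.2
```

```text
time: 5.45
eef_pos: [0.4812, -0.2553, 0.0651]
tcp_rot: [0.72, 0.694, -0.001, -0.003]
contact_force: [-0.1, 0.4, -1.8]
opening: 0.248
finger_force: 0.0
[(array([326.13888889, 218.02777778]), np.int32(36), array([ 0.48747857, -0.20347475]))]
[0.4855, -0.254, 0.007, 88.2] [-0.03, 0.36, 5.91, -0.0, -0.0, -0.0]
[0.5, 0.18, 0.007, 88.2] [43.39, 0.3, 6.05, -0.0, -0.0, -0.0]
```

View pics/crop2.png

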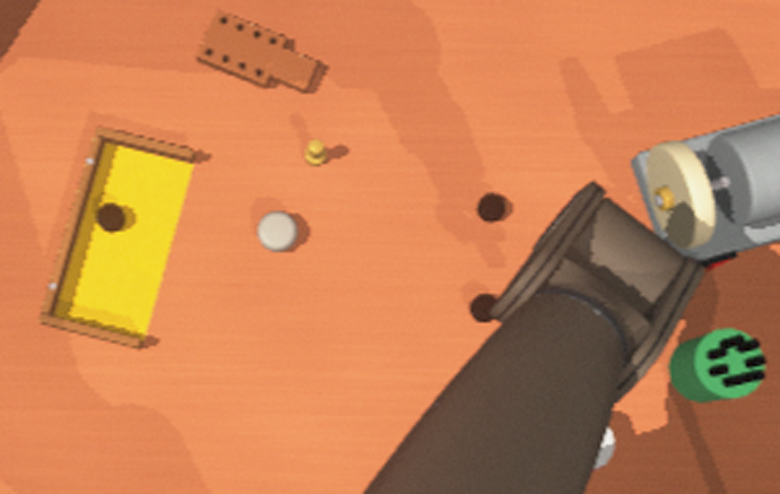

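C lies deep inside the fence at crop (111,216). The bystanders are unmoved. B is still in place at crop (484,307).

```bash
python3 -m crank '[[0,0,0,0,0,0],[0,0,3,0,0,0],[0,0,6,0,0,0],[0,0,6,0,0,0]]'; python3 g.py 0.4855 -0.254 0.007 88.2 0.5 0.18 0.007 88.2
```

```text
time: 5.9
eef_pos: [0.4829, -0.2495, 0.0053]
tcp_rot: [0.717, 0.697, -0.001, -0.004]
contact_force: [-0.4, 0.3, -0.1]
opening: 0.252
finger_force: 0.0
[0.4855, -0.254, 0.007, 88.2] [-0.44, 0.27, -0.17, -0.01, -0.0, 0.0]
[0.5, 0.18, 0.007, 88.2] [42.98, 0.5, 0.03, -0.01, -0.0, 0.0]
```

```bash
python3 -m crank '[[0.5,0.3,-0.1,0,0,0],[1,0.4,-0.1,0,0,0],[2,0.4,-0.1,0,0,0],[3,0.4,-0.1,0,0,0],[4.5,0.4,-0.1,0,0,0],[6.5,0.4,-0.1,0,0,0],[9,0.4,-0.1,0,0,0],[11.5,0.4,-0.1,0,0,0],[14,0.4,-0.1,0,0,0],[16.5,0.4,-0.1,0,0,0]]' && python3 -m crank '[[2.5,0,0,0,0,0],[5,0,0,0,0,0],[7.5,0,0,0,0,0],[10,0,0,0,0,0],[12.5,0,0,0,0,0],[15,0,0,0,0,0],[17,0,0,0,0,0],[18.5,0,0,0,0,0],[20,0,0,0,0,0],[21,0,0,0,0,0]]'; python3 g.py 0.5 0.18 0.007 88.2
```

```text
time: 6.9
eef_pos: [0.494, -0.0859, 0.0095]
tcp_rot: [0.717, 0.697, 0.0, 0.0]
contact_force: [0.8, 0.1, -0.1]
opening: 0.248
finger_force: 0.1
time: 7.9
eef_pos: [0.5002, 0.1235, 0.0094]
tcp_rot: [0.717, 0.697, 0.0, -0.0]
contact_force: [0.1, -0.8, 0.6]
opening: 0.248
finger_force: 0.1
[0.5, 0.18, 0.007, 88.2] [5.64, -0.18, 0.24, -0.0, -0.0, 0.0]
```

```bash
python3 -m crank '[[1.5,-0.1,0.1,0,0,0],[3,-0.1,0.1,0,0,0],[4,-0.1,0.1,0,0,0],[5,-0.1,0.1,0,0,0],[5.6,-0.1,0.1,0,0,0],[5.6,-0.1,0.1,0,0,0],[3.6,0,0.1,0,0,0],[3.6,0,-3,0,0,0],[3.6,0,-8,0,0,0],[3.6,0,-9,0,0,0]]'; python3 g.py 0.58 -0.13 0.1 110 0.625 -0.2575 0.08 119
```

```text
time: 8.9
eef_pos: [0.5056, 0.158, 0.1051]
tcp_rot: [0.718, 0.696, 0.004, 0.003]
contact_force: [0.5, 0.3, -0.0]
opening: 0.254
finger_force: 0.0
[0.58, -0.13, 0.1, 110.0] [-28.55, 8.32, 0.56, 0.01, 0.0, -0.38]
[0.625, -0.2575, 0.08, 119.0] [-41.16, 13.19, 2.59, 0.01, 0.0, -0.54]
```

```bash
python3 g.py 0.62 -0.2525 0.09 120.6; python3 -m crank '[[-28.6,8.3,0.5,0,0,-0.4],[-28.6,8.3,0.5,0,0,-0.4],[-28.6,8.3,0.5,0,0,-0.4],[-28.6,8.3,0.5,0,0,-0.4],[-28.6,8.3,0.5,0,0,-0.4],[-28.6,8.3,0.5,0,0,-0.4],[-40.7,12.7,0.5,0,0,-0.57],[-40.7,12.7,0.5,0,0,-0.57],[-40.7,12.7,0.5,0,0,-0.57],[-40.7,12.7,1.6,0,0,-0.57]]'; python3 -m crank '[[0,0,0,0,0,0],[0,0,0,0,0,0]]'; python3 - <<'E'
from m import *
p,d=ctrl.read_camera("top");cv2.imwrite("pics/top3.png",p)
q,d=ctrl.read_camera("scene")
print(slices(p)); cv2.imwrite("pics/crop3.png",np.vstack([cv2.resize(p[100:290,140:440],None,fx=1.6,fy=1.6),cv2.resize(q[100:290,20:320],None,fx=1.6,fy=1.6)])[:600])
E
python3 g.py 0.62 -0.2525 0.008 120.6
```

```text
[0.62, -0.2525, 0.09, 120.6] [-40.68, 12.69, 1.59, 0.01, 0.0, -0.56]
time: 9.9
eef_pos: [0.6183, -0.2588, 0.0851]
tcp_rot: [0.495, 0.869, -0.001, 0.003]
contact_force: [-0.4, -1.0, 0.4]
opening: 0.251
finger_force: 0.0
time: 10.1
eef_pos: [0.6152, -0.2512, 0.0818]
tcp_rot: [0.493, 0.87, 0.0, -0.002]
contact_force: [0.3, 0.6, -0.2]
opening: 0.25
finger_force: 0.0
[]
[0.62, -0.2525, 0.008, 120.6] [-0.34, 0.27, 7.5, -0.0, -0.0, 0.01]
```

View pics/crop3.png

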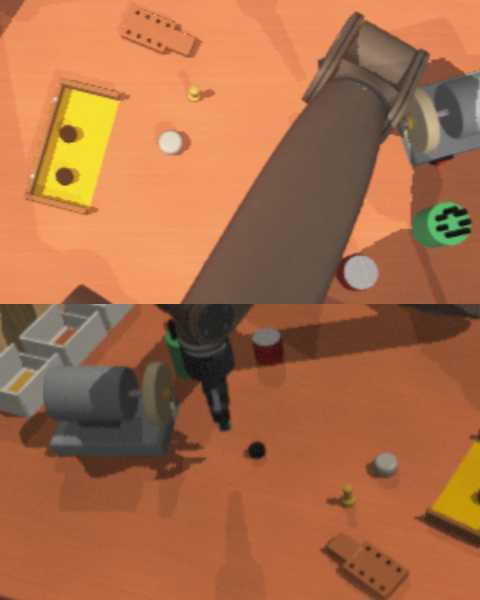

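B is inside the fence too, at crop (64,176). The fingers hover behind A, well clear of the motor. Next I'll descend and steer A.

```bash
python3 -m crank '[[-0.3,0.3,3,0,0,0],[-0.3,0.3,6,0,0,0],[-0.3,0.3,7.2,0,0,0],[-0.3,0.3,7.2,0,0,0],[-0.3,0.3,7.2,0,0,0]]'; python3 g.py 0.4992 -0.049 0.008 120.6 
```

```text
time: 10.7
eef_pos: [0.6211, -0.2534, 0.0124]
tcp_rot: [0.493, 0.87, -0.0, 0.001]
contact_force: [0.4, 0.0, 0.3]
opening: 0.251
finger_force: 0.0
[0.4992, -0.049, 0.008, 120.6] [23.8, 0.07, 0.41, 0.0, 0.0, 0.01]
```

```bash
python3 g.py 0.5212 -0.0859 0.007 120.6; python3 -m crank '[[0,0,0.4,0,0,0],[1,0,0.4,0,0,0],[2,0,0.4,0,0,0],[3,0,0.4,0,0,0],[4.5,0,0.4,0,0,0],[6.5,0,0.4,0,0,0],[8.5,0,0.4,0,0,0],[10.5,0,0.4,0,0,0],[12.5,0,0.4,0,0,0],[14,0,0.4,0,0,0]]'; cat > arc.py <<'E'
from g import *
s=ctrl.get_state()
D=s["eef_pos"][:2]+.022*R.from_quat(s["tcp_rot"]).as_matrix()[:2,0]
print("disc est",D)
h=120.6
for i in range(20):
    if i>1: h=max(h-5,72)
    u=np.array([np.cos(np.radians(h)),np.sin(np.radians(h))])
    D=D+.014*u; t=D-.022*u
    print(i,D.round(3),h,go(*t,.008,h).tolist())
E
python3 arc.py
```

```text
[0.5212, -0.0859, 0.007, 120.6] [19.51, 0.06, 0.52, 0.0, 0.0, 0.01]
time: 11.7
eef_pos: [0.5474, -0.1319, 0.0074]
tcp_rot: [0.493, 0.87, 0.0, -0.0]
contact_force: [0.2, -0.2, 0.3]
opening: 0.25
finger_force: 0.1
disc est [ 0.53607773 -0.11307174]
0 [ 0.529 -0.101] 120.6 [1.4, -0.01, -0.06, -0.0, -0.0, 0.01]
1 [ 0.522 -0.089] 120.6 [2.8, 0.0, -0.06, -0.0, -0.0, 0.01]
2 [ 0.516 -0.076] 115.6 [4.2, -0.06, -0.06, -0.0, -0.0, 0.09]
3 [ 0.511 -0.063] 110.6 [5.61, 0.01, -0.06, -0.0, -0.0, 0.18]
4 [ 0.507 -0.05 ] 105.6 [7.0, 0.19, -0.06, -0.0, -0.0, 0.27]
5 [ 0.505 -0.036] 100.6 [8.37, 0.49, -0.06, -0.0, -0.0, 0.36]
6 [ 0.503 -0.022] 95.6 [9.71, 0.92, -0.06, -0.0, -0.0, 0.44]
7 [ 0.503 -0.008] 90.6 [11.01, 1.46, -0.06, -0.0, -0.0, 0.53]
8 [0.504 0.006] 85.6 [12.25, 2.11, -0.06, -0.0, -0.0, 0.62]
9 [0.506 0.02 ] 80.6 [13.44, 2.86, -0.06, -0.0, -0.0, 0.7]
10 [0.51  0.033] 75.6 [14.55, 3.72, -0.05, -0.0, -0.0, 0.79]
11 [0.514 0.047] 72 [15.57, 4.68, -0.05, -0.0, -0.0, 0.85]
12 [0.518 0.06 ] 72 [16.49, 5.74, -0.05, -0.0, -0.0, 0.85]
13 [0.523 0.073] 72 [17.41, 6.79, -0.05, -0.0, -0.0, 0.85]
14 [0.527 0.087] 72 [18.33, 7.85, -0.05, -0.0, -0.0, 0.85]
15 [0.531 0.1  ] 72 [19.25, 8.9, -0.05, -0.0, -0.0, 0.85]
16 [0.536 0.113] 72 [20.17, 9.96, -0.05, -0.0, -0.0, 0.85]
17 [0.54  0.126] 72 [21.09, 11.02, -0.05, -0.0, -0.0, 0.85]
18 [0.544 0.14 ] 72 [22.0, 12.07, -0.05, -0.0, -0.0, 0.85]
19 [0.549 0.153] 72 [22.92, 13.13, -0.05, -0.0, -0.0, 0.85]
```

```bash
python3 -m crank '[[1.4,0,-0.1,0,0,0],[2.8,0,-0.1,0,0,0],[3.8,0,-0.1,0,0,0]]'; sed -i 's/i>1: h=max(h-5,72)/i>0: h=max(h-5,78)/' arc.py; python3 arc.py
```

```text
time: 12.0
eef_pos: [0.5285, -0.1, 0.0084]
tcp_rot: [0.493, 0.87, 0.0, 0.0]
contact_force: [-0.7, 0.3, 0.5]
opening: 0.252
finger_force: 0.1
disc est [ 0.5171385  -0.08113904]
0 [ 0.51  -0.069] 120.6 [1.4, -0.0, 0.04, 0.0, 0.0, 0.01]
1 [ 0.504 -0.056] 115.6 [2.8, -0.07, 0.04, 0.0, 0.0, 0.09]
2 [ 0.499 -0.043] 110.6 [4.21, -0.0, 0.04, 0.0, 0.0, 0.18]
3 [ 0.495 -0.03 ] 105.6 [5.6, 0.18, 0.04, 0.0, 0.0, 0.27]
4 [ 0.493 -0.016] 100.6 [6.97, 0.48, 0.04, 0.0, 0.0, 0.36]
5 [ 0.491 -0.002] 95.6 [8.31, 0.91, 0.04, 0.0, 0.0, 0.44]
6 [0.491 0.012] 90.6 [9.61, 1.44, 0.04, 0.0, 0.0, 0.53]
7 [0.492 0.026] 85.6 [10.85, 2.09, 0.04, 0.0, 0.0, 0.62]
8 [0.495 0.04 ] 80.6 [12.04, 2.85, 0.04, 0.0, 0.0, 0.7]
9 [0.497 0.053] 78 [13.13, 3.73, 0.04, 0.0, 0.0, 0.75]
10 [0.5   0.067] 78 [14.15, 4.68, 0.04, 0.0, 0.0, 0.75]
11 [0.503 0.081] 78 [15.18, 5.64, 0.04, 0.0, 0.0, 0.75]
12 [0.506 0.094] 78 [16.2, 6.59, 0.04, 0.0, 0.0, 0.75]
13 [0.509 0.108] 78 [17.23, 7.54, 0.04, 0.0, 0.0, 0.75]
14 [0.512 0.122] 78 [18.25, 8.5, 0.04, 0.0, 0.0, 0.75]
15 [0.515 0.135] 78 [19.28, 9.45, 0.04, 0.0, 0.0, 0.75]
16 [0.518 0.149] 78 [20.3, 10.41, 0.04, 0.0, 0.0, 0.75]
17 [0.521 0.163] 78 [21.33, 11.36, 0.04, 0.0, 0.0, 0.75]
18 [0.524 0.177] 78 [22.35, 12.31, 0.04, 0.0, 0.0, 0.75]
19 [0.527 0.19 ] 78 [23.38, 13.27, 0.04, 0.0, 0.0, 0.75]
```

```bash
python3 -m crank '[[1.4,0,0,0,0,0],[2.8,-0.1,0,0,0,0.09],[4.2,0,0,0,0,0.18],[5.6,0.2,0,0,0,0.27],[7,0.5,0,0,0,0.36],[8.3,0.9,0,0,0,0.44],[9.6,1.45,0,0,0,0.53],[10.85,2.1,0,0,0,0.62],[12.05,2.85,0,0,0,0.7],[13.1,3.7,0,0,0,0.75]]'; python3 - <<'E'
from m import *
p,d=ctrl.read_camera("scene");cv2.imwrite("pics/scene4.png",cv2.resize(p[100:290,150:400],None,fx=2.4,fy=2.4))
E
python3 g.py 0.523 0.15 0.008 74
```

```text
time: 13.0
eef_pos: [0.493, 0.0313, 0.0083]
tcp_rot: [0.778, 0.628, -0.0, -0.0]
contact_force: [0.1, 0.1, -0.2]
opening: 0.247
finger_force: 0.1
[0.523, 0.15, 0.008, 74.0] [12.11, 0.44, 0.04, -0.0, -0.0, 0.07]
```

View pics/scene4.png

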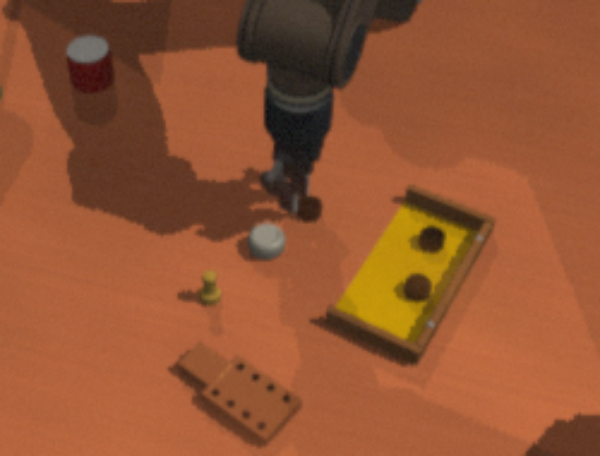

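A sits in the cradle just ahead of the fingers at (310,207). B (431,238) and C (418,287) are in the fence, and the pumice is untouched. Now the final push.

```bash
python3 -m crank '[[1.4,0,0,0,0,0.04],[2.8,0.05,0,0,0,0.07],[4.2,0.1,0,0,0,0.07],[5.6,0.2,0,0,0,0.07],[7,0.25,0,0,0,0.07],[8.4,0.3,0,0,0,0.07],[9.7,0.35,0,0,0,0.07],[10.9,0.4,0,0,0,0.07],[11.8,0.4,0,0,0,0.07],[12.2,0.4,0,0,0,0.07]]' && python3 -m crank '[[0,0,0,0,0,0],[-2,0,0,0,0,0],[-2.5,0,-3,0,0,0],[-3,0,-7,0,0,0],[-6,0,-10,0,0,0],[-11,0,-10,0,0,0],[-16,0,-10,0,0,0],[-21,0,-10,0,0,0],[-26,0,-10,0,0,0],[-26,0,-10,0,0,0]]'; python3 - <<'E'
from m import *
p,d=ctrl.read_camera("top");cv2.imwrite("pics/crop5.png",cv2.resize(p[100:290,140:440],None,fx=2.6,fy=2.6,interpolation=cv2.INTER_CUBIC))
hsv=cv2.cvtColor(p,cv2.COLOR_BGR2HSV)
u=np.array([.233,.972])
for x in slices(p,(150,232,160,225)): print(x,"depth",(x[2]-[.544,.136])@u)
E
```

```text
time: 14.05
eef_pos: [0.5229, 0.1499, 0.0083]
tcp_rot: [0.799, 0.602, 0.0, 0.0]
contact_force: [0.3, -0.0, -0.4]
opening: 0.25
finger_force: 0.1
time: 15.05
eef_pos: [0.4496, -0.1062, 0.1087]
tcp_rot: [0.801, 0.598, -0.0, 0.001]
contact_force: [0.1, 0.8, 0.3]
opening: 0.251
finger_force: 0.0
```

View pics/crop5.png

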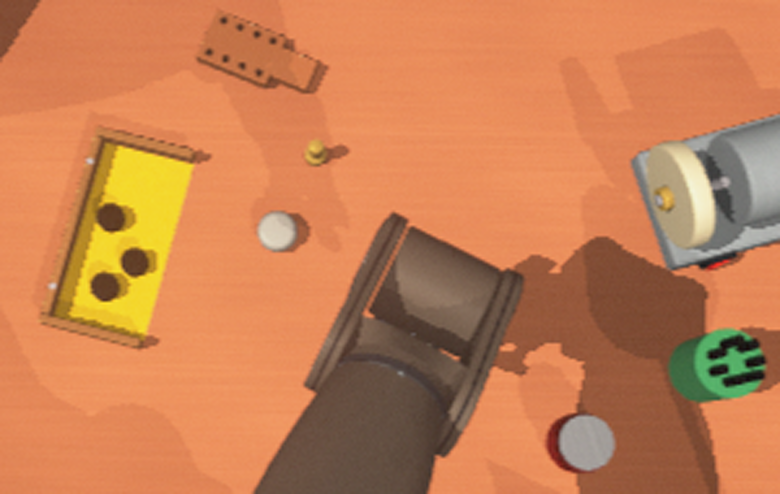

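All three slices lie on the yellow floor, at crop (111,216), (106,286) and (135,261). The nearest is about 15 mm past the mouth line. The pumice, pin, headstock, tin, jar and motor appear at the same pixels as before, so I'll hand in.

```bash
python3 -m crank '[[0,0,0,0,0,0],[0,0,0,0,0,0],[0,0,0,0,0,0]]'; python3 -c "
from plant import ctrl
print(ctrl.sign_off())"
```

```text
time: 15.4
eef_pos: [0.4511, -0.0997, 0.1082]
tcp_rot: [0.798, 0.602, -0.0, -0.0]
contact_force: [1.2, 0.4, -0.2]
opening: 0.251
finger_force: 0.0
the job is handed in; nothing more can be done
None
```

The job is handed in after about 15.4 s: I pushed all three ebony slices wholly inside the fence (the nearest about 15 mm past the mouth), and in the last picture the pin, pumice, headstock, tin, jar and motor are where they were.

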